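# Weigh out a lot of nuts on the spring scale and oil it

## Robot

A 6-joint arm with a two-finger parallel gripper is mounted at the origin on the work surface. World frame = base frame: x ahead of the robot, y to its left, z up, the work surface at z = 0. Lengths are in mm, angles in degrees, forces in N, time in s.
With the tool pointing down it reaches from about 300 to 850 mm from the base axis. Payload 4.2 kg.
Tool frame: the origin (TCP) lies midway between the tips of the shut fingers; the grasp point (between the pads) lies 19 mm behind it (env.hold_point_z is the z of the grasp point in the tool frame, in mm); z points along the fingers, y is the direction in which the jaws open and shut (so a half turn about z gives the same grasp; the last joint's range is limited). The gripper opens to 91 mm and grips with 3 to 60 N. Pads are 32 mm wide; open, the fingers measure 118 mm over their backs; the gripper's body (76 mm by 178 mm) begins 60 mm behind the grasp point.
Start: joints at [-70.703, 18.312, 89.639, -0, 72.044, -1.146], TCP at [200.839, -538.802, 213.976] pointing down, gripper open.
Joint ranges: [-177.97, 177.97], [-48.28, 115.42], [12.27, 149.76], [-77.06, 257.06], [2.81, 150.46], [-146.56, 146.56]. Speed limits (degrees/s): [147.25, 147.25, 180, 180, 180, 180].

## Interface

Orientations are given as [roll, pitch, yaw] about the fixed x, y, z axes, in that order (R = Rz(yaw) Ry(pitch) Rx(roll)).
In Python, from workcell import env, grab_frame, camera_params, spotter gives the robot as it stands. The module is installed in compiled form; this text tells all that it offers.
- The arm moves only by the shell command python3 -m jog 'ROWS' [FORCE]. ROWS is text: rows parted by semicolons, each of 7 numbers parted by spaces: the turn, a rotation vector about the world's x, y, z in units of 5 degrees (1.0 is 5 degrees), then the shift along the world's x, y, z in units of 25 mm (1.0 is 25 mm), then the opening, from 0 (shut) to 1 (fully open). A call has 1 to 5 rows; each row is the pose to reach, as a shift and turn from the pose commanded when the call began; what a row does not reach only later rows make up. A row lasts 1/8 s, in which the tool goes at most 62.5 mm and 10.7 degrees, less where a joint would pass 70% of its speed; a pose out of reach is approached as far as the arm can. A call with a gripper value outside its range is refused whole. The fingers move at their own pace and stop on an object; FORCE is the grip in N (left out, the last holds). Time passes only in rows, so rows that repeat a pose let the fingers close. It gives the time, the measured TCP pose, the force and the opening at its end, in the units of the state.
- env.state(): the state, without advancing time (a new reading comes with each control period).
- grab_frame(name): name is "scene" or "top"; returns the picture (480x640x3 uint8, red, green, blue); there is no depth.
- camera_params(name): a dict with "K" (3x3 intrinsics, pixels), "dist" ([k1, k2, p1, p2, k3] as OpenCV has them; the pictures are not rectified), "rvec" (rotation vector, rad) and "tvec" (3), from world to camera coordinates, as OpenCV has them. Camera axes: x right, y down, z forward; pixel columns grow to the right and rows downward; lengths in mm; the calibration is good to about 2 mm. A picture is of the moment at which its call begins. camera_params takes no time and is no camera call.
- env.job_done(): hands the job in, once; it reports no verdict.
Trained networks look in the newest picture that a camera, given by its name, has taken for a name from the list of things; names that differ only in an ending like _2 or _b are one class to them, and where a whole thing is asked for, a point or a joint stands for the part that bears it (a point fixed in the world has none). Each returns a list of dicts, best first, with "conf" (0 to 1); they miss things now and then, are a little off and sometimes report something else, mostly with a low value. They report only what shows in the picture. A call takes as long as a camera call. They do not tell look-alikes from the thing itself.
- spotter.look_for(query, camera): "box" ([left, top, width, height] in pixels, round what is visible of it).
- spotter.trace(query, camera): "region" (480x640 bool, what is visible of it) and "box" ([left, top, width, height] in pixels, round what is visible of it).
The state is a dict: "time_s": time; "qpos": joint angles; "qvel": joint speeds; "effort": joint torques, N m; "ee_pos": TCP position; "ee_rot": TCP orientation; "force": force on the tool from outside, world axes, zero at the start; "torque": the same for the moment, N m; "gripper_width": finger opening in mm.
Only numpy, scipy, OpenCV 4.12 (cv2) and the standard library are available. Lean on these libraries where they do the work, as an engineer would, in place of code of your own. Each camera call takes 0.05 s, during which the arm holds its last target. There are 200 camera calls.

## Task

The scale pan still holds a padlock or two from the last weighing: put every padlock in the steel tray. Weigh out a lot of nuts from the rubber mat, long and short ones as you need them, by loading them into the pan until the scale's pointer comes to rest between the two marker tabs on its dial; nuts you do not need stay on the mat. Then oil the finished lot where it lies by pressing the spray can's cap fully down and letting it spring back up, and leave the tape roll in the tray and the spanner socket on the mat where they are.

Things in the scene. Friction and masses are not known exactly. Their poses are not given: they have to be found in the camera images.
- long_nut_1: long hexagonal coupling nut of plain steel, 27 mm across flats (31 mm over corners), 54 mm tall, standing on end on the mat; between 136 and 204 g, since their bores differ: only the scale tells. Origin: centre of its underside, z along its bore. Flats face its +y and -y and every 60 degrees from there. Not always present
- long_nut_2: long hexagonal coupling nut of plain steel, 27 mm across flats (31 mm over corners), 54 mm tall, standing on end on the mat; between 136 and 204 g, since their bores differ: only the scale tells. Origin: centre of its underside, z along its bore. Flats face its +y and -y and every 60 degrees from there. Not always present
- long_nut_3: long hexagonal coupling nut of plain steel, 27 mm across flats (31 mm over corners), 54 mm tall, standing on end on the mat; between 136 and 204 g, since their bores differ: only the scale tells. Origin: centre of its underside, z along its bore. Flats face its +y and -y and every 60 degrees from there. Not always present
- short_nut_1: short hexagonal nut of plain steel, 27 mm across flats (31 mm over corners), 25 mm tall, lying flat on the mat; about 80 g (up to 8 % either way). Origin: centre of its underside, z along its bore. Flats face its +y and -y and every 60 degrees from there
- short_nut_2: short hexagonal nut of plain steel, 27 mm across flats (31 mm over corners), 25 mm tall, lying flat on the mat; about 80 g (up to 8 % either way). Origin: centre of its underside, z along its bore. Flats face its +y and -y and every 60 degrees from there
- short_nut_3: short hexagonal nut of plain steel, 27 mm across flats (31 mm over corners), 25 mm tall, lying flat on the mat; about 80 g (up to 8 % either way). Origin: centre of its underside, z along its bore. Flats face its +y and -y and every 60 degrees from there
- short_nut_4: short hexagonal nut of plain steel, 27 mm across flats (31 mm over corners), 25 mm tall, lying flat on the mat; about 80 g (up to 8 % either way). Origin: centre of its underside, z along its bore. Flats face its +y and -y and every 60 degrees from there
- short_nut_5: short hexagonal nut of plain steel, 27 mm across flats (31 mm over corners), 25 mm tall, lying flat on the mat; about 80 g (up to 8 % either way). Origin: centre of its underside, z along its bore. Flats face its +y and -y and every 60 degrees from there
- padlock_1: brass padlock lying flat in the scale pan, about 200 g: body 36 (x) x 42 (y) x 21 mm high, steel shackle reaching 28 mm beyond the body to its +x. Origin: centre of the body's underside. One or two are present
- padlock_2: brass padlock lying flat in the scale pan, about 200 g: body 36 (x) x 42 (y) x 21 mm high, steel shackle reaching 28 mm beyond the body to its +x. Origin: centre of the body's underside. One or two are present
- pan_floor (a point): centre of the upper surface of the scale pan's floor, a flat disc of 95 mm radius; a flared rim stands 17 mm above it, 110 mm outer radius. It lies 175 mm above the table when the pan is empty and sinks straight down on its spring as it is loaded, 20 mm per kg. x and y as the scale's housing (170 x 200 mm, 150 mm high) that carries it: the spray can stands on its -x side, the two dials face its +x and -x sides
- dial_pointer (a joint): angle in rad of the scale's pointer (the hands on both dials turn together): 0 with the pan empty, pointing up, and grows by 4.367 rad per kg in the pan, clockwise as seen on the dial away from the robot. A tick every 50 g. The two black marker tabs on the dial rim stand at 2.60 and 3.08 rad (595 and 705 g)
- cap_top (a point): centre of the top of the spray can's push cap, a 26 mm wide black button 22 mm high on the fixed can (57 mm wide), 225 mm above the table when up; it moves down with the cap. The can is clamped in a bracket beside the pan, red nozzle towards the pan
- spray_cap (a joint): travel of the spray cap in m: 0 up, 0.007 fully down; sprung, about 2.4 N to start and 8 N to reach the bottom; springs back when let go
- mat: mid-grey rubber mat, 250 (x) x 210 (y) x 3 mm, fixed on the table; origin at the centre of its underside. Nuts stand on it
- tray: open sheet-steel tray, 220 (x) x 180 (y) mm, walls 3 mm thick and 35 mm high, floor 3 mm, fixed on the table; origin at the centre of its underside. A tape roll lies towards its +x end, the rest is empty
- tape_roll: roll of black tape, 56 mm across, 19 mm high, lying in the tray towards its +x end. Leave it alone
- socket: round steel spanner socket, 26 mm across, 38 mm tall, standing on the mat among the nuts. Not a nut: leave it
Mind the look-alikes: they are no part of the job. What is shaped like the padlock_2 but pink is not meant.

How it is judged:
By the outcome, as a careful person would: the job done as asked, in the order asked, and still so for the second after the job is handed in, with the robot touching nothing.
Of long_nut_1, long_nut_2, long_nut_3 only 2 to 3 are there at a start; the rules pass over those that are not, and their reading is None.
Of padlock_1, padlock_2 only 1 to 2 are there at a start; the rules pass over those that are not, and their reading is None.
At some moment in a run one of short_nut_1, short_nut_2, short_nut_3, short_nut_4, short_nut_5 may be knocked a few centimetres aside while the robot is not near it.
It also fails if it takes over 210 s, if anything falls off the work surface, if the arm or the gripper's body presses on something with over 40 N, if the wrist force passes 120 N, or if a joint passes its speed limit or range.

## Working session

There is one attempt and no reset: what is moved stays moved. The work goes in short steps, Python scripts to look and compute and a shell command to move; the robot and the scene stay as the last step left them, time stands still between calls to the robot, and variables do not carry over. Pictures are saved under pics/ and viewed, about 12 in all and at most 16, crops included, and the job is handed in when it is done.

```bash
mkdir -p pics
cat > h.py <<'E'
import numpy as np, cv2
from workcell import env, grab_frame, camera_params, spotter
def snap(n,f,crop=None,s=1):
    im=grab_frame(n)[:,:,::-1].copy()
    if crop: x,y,w,h=crop; im=im[y:y+h,x:x+w]
    if s!=1: im=cv2.resize(im,None,fx=s,fy=s,interpolation=cv2.INTER_CUBIC)
    cv2.imwrite('pics/'+f,im)
def ray(n,uv):
    p=camera_params(n);K=np.array(p['K'],float);d=np.array(p['dist'],float)
    R=cv2.Rodrigues(np.array(p['rvec'],float))[0];t=np.array(p['tvec'],float).ravel()
    q=cv2.undistortPoints(np.array([[uv]],float),K,d)[0,0]
    return -R.T@t, R.T@np.array([q[0],q[1],1])
def at_z(n,uv,z):
    c,d=ray(n,uv); return c+d*(z-c[2])/d[2]
def proj(n,P):
    p=camera_params(n)
    return cv2.projectPoints(np.array(P,float).reshape(-1,1,3),np.array(p['rvec'],float),np.array(p['tvec'],float),np.array(p['K'],float),np.array(p['dist'],float))[0][:,0]
E
python3 - <<'E'
from h import *
snap('scene','s1.png');snap('top','t1.png')
for n in('scene','top'): print(n,ray(n,(320,240)))
for q in ['long_nut_1','short_nut_1','padlock_1','pan_floor','cap_top','mat','tray','socket','tape_roll']:
  print(q,[(r['box'],round(r['conf'],2)) for r in spotter.look_for(q,'top')])
print(env.state())
E
```

```text
scene (array([1182.75661224,  230.2812289 , 1132.70339017]), array([-0.48350674, -0.18117015, -0.85646746]))
top (array([ 475.71527841,   15.28004005, 1178.68438445]), array([ 0.1542112 , -0.00638444, -0.98810053]))
long_nut_1 [([422.3, 292.0, 13.4, 15.7], 0.77), ([450.5, 322.0, 22.0, 12.8], 0.59)]
short_nut_1 [([474.5, 260.1, 17.9, 15.5], 0.68), ([478.2, 321.7, 18.4, 15.9], 0.64), ([478.4, 290.0, 14.2, 13.3], 0.63), ([424.8, 322.9, 11.1, 12.1], 0.54), ([448.2, 262.1, 15.0, 10.3], 0.44)]
padlock_1 [([325.0, 211.9, 25.0, 36.3], 0.72), ([385.7, 206.5, 31.3, 18.6], 0.69), ([302.1, 149.1, 24.8, 27.4], 0.65), ([286.0, 204.2, 23.3, 34.8], 0.62), ([292.7, 310.4, 11.7, 14.6], 0.15)]
pan_floor [([263.4, 175.1, 109.6, 110.0], 0.93)]
cap_top [([294.7, 307.0, 12.2, 16.1], 0.55)]
mat [([410.1, 246.7, 92.7, 111.4], 0.79)]
tray [([146.7, 246.6, 91.6, 107.2], 0.84)]
socket []
tape_roll [([173.6, 258.3, 28.6, 23.7], 0.52)]
{'time_s': 0.55, 'qpos': array([-7.07028571e+01,  1.83109624e+01,  8.96414492e+01,  3.68148034e-05,
        7.20419845e+01, -1.14529054e+00]), 'qvel': array([ 0.07402236, -0.01780916, -0.12478713, -0.06742301,  0.06081407,
       -0.04218853]), 'effort': array([ 2.38269131e-03, -4.12051535e+01, -2.32090527e+01,  7.30487960e-02,
        3.80770443e-02, -2.10833156e-05]), 'ee_pos': array([ 200.83685472, -538.7918968 ,  213.96870736]), 'ee_rot': array([1.79994397e+02, 7.69934740e-05, 2.04424221e+01]), 'force': array([ 0.4410452 ,  1.06239919, -0.24253571]), 'torque': array([ 0.04688676, -0.01905426,  0.05756978]), 'gripper_width': 91.10956342557978}
```

Run:
```python
import cv2
a=cv2.imread('pics/t1.png')[140:370,130:520]; cv2.imwrite('pics/t1c.png',cv2.resize(a,None,fx=2.05,fy=2.05,interpolation=cv2.INTER_CUBIC))
```

```text
(no output)
```

View pics/t1c.png

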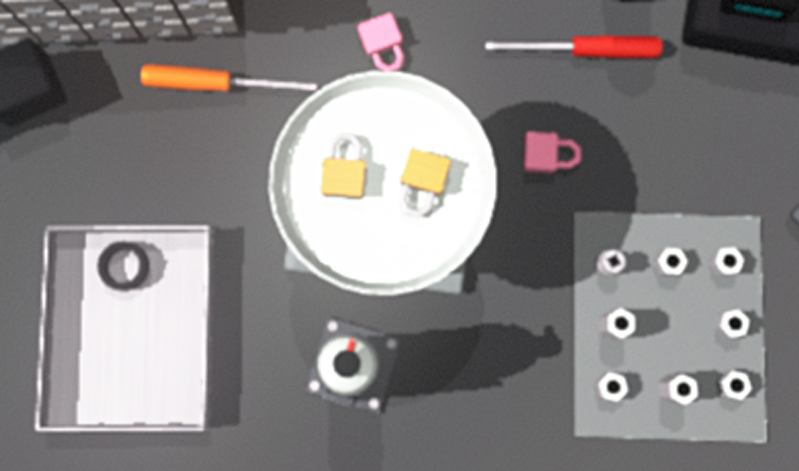

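View pics/s1.png

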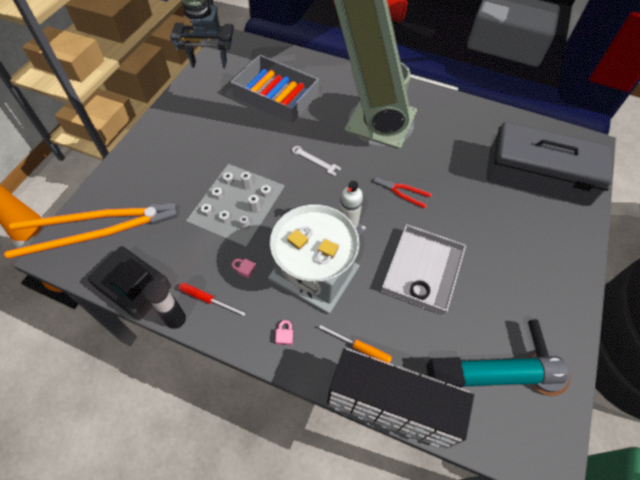

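The top view has +x up and +y left. There are two brass padlocks in the pan, at crop (343,178) and (426,170). The tray is on the left with the tape roll at its far end, and the can cap is at (347,364). The mat on the right holds 8 standing things: the socket at (612,262), long nuts at (622,322) and (683,388), and 5 short nuts. The pink padlocks outside the pan are decoys.

```bash
cat > nuts.py <<'E'
from h import *
def hexes(f,x0=405,y0=240,w=105,h=125,S=6,th=200):
    im=cv2.imread(f)[y0:y0+h,x0:x0+w]; g=cv2.cvtColor(im,cv2.COLOR_BGR2GRAY)
    G=cv2.resize(g,None,fx=S,fy=S,interpolation=cv2.INTER_CUBIC)
    cs,_=cv2.findContours((G>th).astype(np.uint8),cv2.RETR_EXTERNAL,cv2.CHAIN_APPROX_NONE)
    out=[]
    for c in cs:
        if cv2.contourArea(c)<60*S*S: continue
        H=cv2.convexHull(c)[:,0].astype(float); m=cv2.moments(H.astype(np.float32))
        uv=((m['m10']/m['m00']+.5)/S-.5+x0,(m['m01']/m['m00']+.5)/S-.5+y0)
        pts=(c[:,0]+.5)/S-.5+[x0,y0]
        out.append((uv,pts,cv2.contourArea(c)/S/S))
    return out
def pose(uv,pts,z):
    P=at_z('top',uv,z); W=np.array([at_z('top',p,z)[:2] for p in pts[::3]])-P[:2]
    r=np.hypot(*W.T); a=np.arctan2(W[:,1],W[:,0])
    o=np.argsort(a); aa=np.linspace(-np.pi,np.pi,360,endpoint=False); rr=np.interp(aa,a[o],r[o],period=2*np.pi)
    F=(rr*np.exp(-6j*aa)).mean(); # corners at angle -arg/6
    corner=np.degrees(np.angle(F.conjugate()))/6
    return P, corner, 2*abs(F), rr.mean()
E
python3 - <<'E'
from nuts import *
for uv,pts,A in hexes('pics/t1.png'):
    for z in(28,57):
        P,c,am,r=pose(uv,pts,z); print(np.round(uv,1),z,P[:2].round(1),'corner %.0f amp %.2f r %.1f A %.0f'%(c,am,r,A))
# colours
im=cv2.imread('pics/t1.png'); hsv=cv2.cvtColor(im,cv2.COLOR_BGR2HSV)
m=cv2.inRange(hsv,(12,120,120),(30,255,255)); m[:,:]=np.where(np.arange(640)[None]<380,m,0)
m[:175]=0
for c in cv2.findContours(m,0,2)[0]:
    if cv2.contourArea(c)>100:
        (u,v),wh,a=cv2.minAreaRect(c); b=cv2.boxPoints(((u,v),wh,a)); print('pad',at_z('top',(u,v),188).round(1),wh,[at_z('top',p,188)[:2].round(0) for p in b])
b=spotter  # boxes from before
print('pan c',at_z('top',(263.4+54.8,175.1+55),184).round(1))
print('cap',at_z('top',(130+347/2.05,0) if 0 else (130+347/2.05,140+364/2.05),225).round(1))
for p in [(48,228),(209,228),(205,430),(38,430)]: print('tray',at_z('top',(130+p[0]/2.05,140+p[1]/2.05),35).round(0))
print('tape',at_z('top',(130+124/2.05,140+266/2.05),22).round(0))
a=cv2.imread('pics/s1.png')[150:310,180:370]; cv2.imwrite('pics/s1c.png',cv2.resize(a,None,fx=4,fy=3.7,interpolation=cv2.INTER_CUBIC))
E
```

```text
[462.8 329.6] 28 [ 452.5 -307. ] corner 4 amp 0.53 r 15.2 A 151
[462.8 329.6] 57 [ 453.1 -298.9] corner 4 amp 0.52 r 14.8 A 151
[428.5 328.3] 28 [ 455.6 -231.4] corner 14 amp 0.56 r 15.0 A 146
[428.5 328.3] 57 [ 456.1 -225.2] corner 14 amp 0.55 r 14.6 A 146
[488.8 327.6] 28 [ 456.7 -364.5] corner 16 amp 0.69 r 14.7 A 143
[488.8 327.6] 57 [ 457.2 -354.9] corner 16 amp 0.67 r 14.4 A 143
[487.9 297.3] 28 [ 523.2 -366.7] corner -18 amp 0.59 r 15.0 A 143
[487.9 297.3] 57 [ 522.  -357.1] corner -18 amp 0.57 r 14.6 A 143
[432.4 297.2] 28 [ 524.  -243.1] corner -1 amp 0.69 r 15.4 A 150
[432.4 297.2] 57 [ 522.8 -236.6] corner -1 amp 0.68 r 15.0 A 150
[428.2 267.2] 28 [ 591.5 -236.6] corner -12 amp 0.21 r 12.2 A 92
[428.2 267.2] 57 [ 588.6 -230.3] corner -12 amp 0.21 r 11.9 A 92
[457.6 266.9] 28 [ 591.9 -302.9] corner 26 amp 0.59 r 15.0 A 139
[457.6 266.9] 57 [ 588.9 -294.9] corner 26 amp 0.57 r 14.7 A 139
[485.2 266.7] 28 [ 592. -365.] corner -25 amp 0.51 r 15.1 A 140
[485.2 266.7] 57 [ 589.1 -355.4] corner -25 amp 0.50 r 14.7 A 140
pad [663.5 -25.9 188. ] (19.23047637939453, 17.44478988647461) [array([652.,  -3.]), array([686., -13.]), array([675., -49.]), array([641., -39.])]
pad [756.6 209.8 188. ] (7.0, 41.0) [array([764., 251.]), array([764., 169.]), array([749., 169.]), array([750., 251.])]
pan c [650.8  12.3 184. ]
cap [479.8  48.5 225. ]
tray [631. 385.  35.]
tray [630. 207.  35.]
tray [412. 207.  35.]
tray [413. 385.  35.]
tape [590. 303.  22.]
```

View pics/s1c.png

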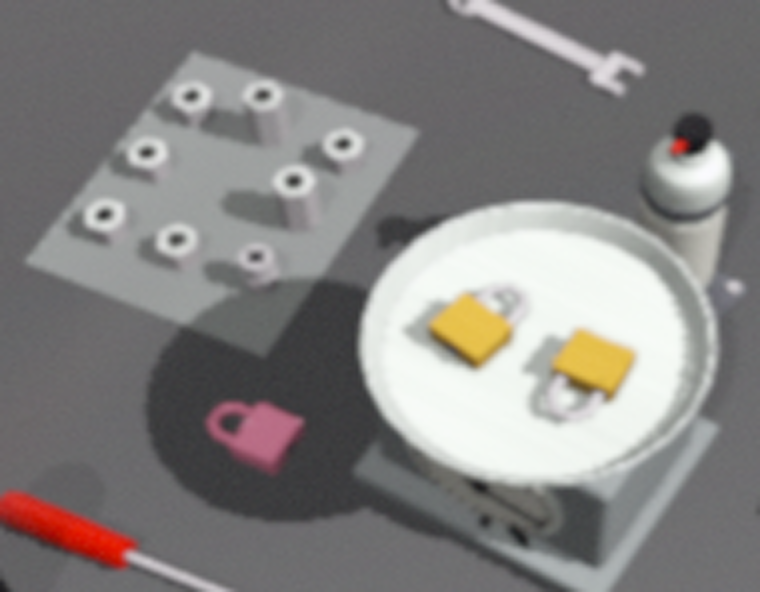

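Both long nuts (at crop (263,95) and (293,180)) and the socket (256,260) are clear here. The dial shows edge-on below the pan at about (490,490).

```bash
python3 - <<'E'
from h import *
im=cv2.imread('pics/t1.png'); hsv=cv2.cvtColor(im,cv2.COLOR_BGR2HSV)
m=cv2.inRange(hsv,(8,70,90),(32,255,255)); m[:190]=0;m[280:]=0;m[:,:275]=0;m[:,370:]=0
for c in cv2.findContours(m,0,2)[0]:
    A=cv2.contourArea(c)
    if A>50:
        r=cv2.minAreaRect(c); M=cv2.moments(c);print(A,at_z('top',(M['m10']/M['m00'],M['m01']/M['m00']),188).round(1),[at_z('top',p,188)[:2].round(0) for p in cv2.boxPoints(r)])
for n in('top','scene'):
  for q,z in(('cap_top',225),('pan_floor',184)):
    for r in spotter.look_for(q,n)[:1]:
        b=r['box'];print(n,q,b,r['conf'],at_z(n,(b[0]+b[2]/2,b[1]+b[3]/2),z).round(1))
# dark cap blob in top
g=cv2.cvtColor(im,cv2.COLOR_BGR2GRAY)[300:334,285:315]; print(g[4:30:2,::2])
E
python3 -m jog '0 0 -1 0 0 2 .66;0 0 -2 0 0 4 .66; 0 0 -3 2 3 4 .66;0 0 -4.09 4 5 4 .66; 0 0 -4.09 6 7 4 .66'
```

```text
329.5 [658.5  53.9 188. ] [array([677.,  74.]), array([677.,  32.]), array([640.,  32.]), array([641.,  74.])]
339.5 [663.7 -26.1 188. ] [array([651.,  -1.]), array([687., -10.]), array([676., -50.]), array([640., -41.])]
top cap_top [294.7, 307.0, 12.2, 16.1] 0.55 [484.3  45.6 225. ]
top pan_floor [263.4, 175.1, 109.6, 110.0] 0.93 [650.8  12.3 184. ]
scene cap_top [345.0, 177.0, 11.4, 15.2] 0.41 [485.2  47.  225. ]
scene pan_floor [268.3, 205.7, 89.1, 74.3] 0.74 [661.8  16.5 184. ]
[[106 116 124 130 147 167 172 171 143 124 105 105  93  87  86]
 [107 119 143 195 230 244 245 237 163 166 163 118  95  82  82]
 [111 140 215 250 252 250 249 208 131 175 229 178 121  96  80]
 [121 207 252 254 254 247 219 147 117 199 207 174 156 117  88]
 [142 243 255 255 250 120  69  67  66 110 167 175 176 138 100]
 [197 255 255 255 134  66  71  71  68  65 133 179 178 158 111]
 [215 255 255 255  89  68  72  70  70  68  94 180 181 167 121]
 [222 255 255 255  94  71  71  70  69  64 103 183 183 171 128]
 [197 255 255 255 137  64  69  69  69  62 138 189 186 167 117]
 [159 251 255 255 254 120  60  60  69 127 175 194 189 157 104]
 [127 227 255 255 255 253 222 199 210 239 235 240 196 133  84]
 [170 148 243 255 254 252 252 250 246 243 239 225 153 100  69]
 [206 114 166 234 251 251 250 248 246 240 211 151 105  71  72]]
time_s: 1.38
ee_pos: [321.4, -393.8, 314.3]
ee_rot: [180.0, -0.0, -0.1]
force: [-0.1, -0.0, -0.3]
gripper_width: 60.2
```

```bash
python3 -m jog '0 0 0 1.4 2 0 .66;0 0 0 2.8 4 0 .66;0 0 0 4.2 6 0 .66;0 0 0 5.6 8 0 .66;0 0 0 5.6 8 0 .66'; python3 -m jog '0 0 0 0 0 0 .66;0 0 0 0 0 0 .66'
```

```text
time_s: 2.0
ee_pos: [462.3, -192.0, 313.9]
ee_rot: [-180.0, -0.0, 0.4]
force: [-0.4, 0.3, -0.1]
gripper_width: 60.1
time_s: 2.25
ee_pos: [459.9, -196.4, 314.0]
ee_rot: [180.0, 0.0, -0.1]
force: [-0.1, -0.1, 0.5]
gripper_width: 60.3
```

```bash
python3 -m jog '0 0 0 1.5 1.9 0 .66;0 0 0 3 3.8 0 .66;0 0 0 4.6 5.8 0 .66;0 0 0 6.2 7.8 0 .66;0 0 0 7.94 9.98 0 .66' ; python3 -m jog '0 0 0 0 0 -2 .66;0 0 0 0 0 -3 .66;0 0 0 0 0 -3 .66'; python3 -c "
from h import *
s=env.state();print(s['ee_pos'],s['ee_rot'],s['force'])
snap('scene','s2.png',(250,180,130,120),5)"
```

```text
time_s: 2.88
ee_pos: [653.8, 45.8, 314.1]
ee_rot: [180.0, -0.0, -0.2]
force: [0.4, -1.9, -0.2]
gripper_width: 60.1
time_s: 3.25
ee_pos: [651.5, 44.6, 236.6]
ee_rot: [180.0, 0.3, -0.1]
force: [0.4, 0.5, 0.4]
gripper_width: 60.1
[651.51996146  44.60034233 236.57846107] [ 1.79969928e+02  3.03305452e-01 -1.28431962e-01] [0.41536401 0.54279986 0.4219664 ]
```

View pics/s2.png

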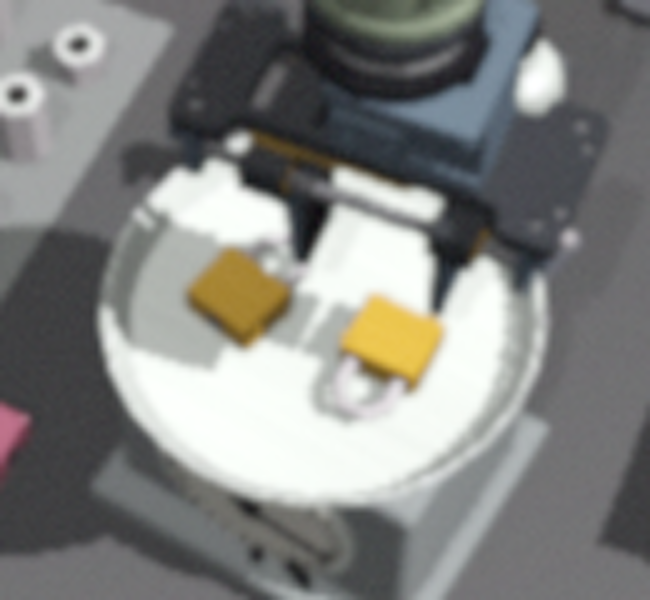

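The gripper is above the left padlock, with a finger either side at (310,240) and (445,300). I need about 7–9 mm more in x and y, then I can go down and grip.

```bash
python3 -m jog '0 0 0 .28 .36 -.6 .66;0 0 0 .28 .36 -1.8 .66;0 0 0 .28 .36 -2.6 .66;0 0 0 .28 .36 -2.6 .66' ; python3 -m jog '0 0 0 0 0 0 .3;0 0 0 0 0 0 .3;0 0 0 0 0 0 .3;0 0 0 0 0 0 .3' 25;  python3 -m jog '0 0 0 0 0 1 .3;0 0 0 0 0 2 .3;0 0 0 0 0 4 .3;0 0 0 0 0 4 .3;0 0 0 0 0 4 .3' ; python3 -c "
from h import *
for i in range(4): grab_frame('top');print(env.state()['force'].round(2))"
```

```text
time_s: 3.8
ee_pos: [659.3, 55.4, 172.7]
ee_rot: [180.0, 0.1, -0.0]
force: [0.2, -0.1, 0.6]
gripper_width: 60.3
time_s: 4.3
ee_pos: [660.4, 55.3, 174.7]
ee_rot: [-180.0, -0.1, -0.0]
force: [1.6, 1.5, -0.0]
gripper_width: 43.1
time_s: 4.92
ee_pos: [658.9, 55.2, 272.8]
ee_rot: [180.0, 0.1, -0.0]
force: [0.9, -0.2, -2.7]
gripper_width: 43.2
[-0.72  0.82 -1.53]
[ 1.    0.25 -2.25]
[ 0.48 -0.57 -1.97]
[-0.01 -0.33 -2.48]
```

```bash
python3 -m jog '0 0 0 -1 2.2 0 .3;0 0 0 -2.3 4.4 0 .3;0 0 0 -3.8 6.6 0 .3;0 0 0 -5.3 8.8 0 .3;0 0 0 -6.8 11.1 0 .3' ; python3 -m jog '0 0 0 0 0 -2 .3;0 0 0 0 0 -4 .3;0 0 0 0 0 -6 .3;0 0 0 0 0 -7.5 .3;0 0 0 0 0 -7.5 .3'
```

```text
time_s: 5.75
ee_pos: [496.6, 320.9, 273.2]
ee_rot: [180.0, 0.1, -0.0]
force: [1.4, -0.5, -1.3]
gripper_width: 43.6
time_s: 6.38
ee_pos: [495.7, 318.1, 83.0]
ee_rot: [179.7, 0.4, -0.0]
force: [0.0, -0.7, -2.2]
gripper_width: 42.7
```

```bash
python3 -m jog '0 0 0 -.2 .5 -1.2 .3;0 0 0 -.2 .5 -2.4 .3;0 0 0 -.2 .5 -3 .3;0 0 0 -.2 .5 -3 .3' ; python3 -m jog '0 0 0 0 0 0 .6;0 0 0 0 0 0 .6;0 0 0 0 0 1.5 .62;0 0 0 0 0 4 .62;0 0 0 0 0 6.5 .62'
```

```text
time_s: 6.88
ee_pos: [493.9, 332.5, 12.2]
ee_rot: [-180.0, -0.1, -0.0]
force: [-0.5, 0.2, -1.4]
gripper_width: 42.3
time_s: 7.5
ee_pos: [493.2, 332.0, 176.4]
ee_rot: [-180.0, -0.0, -0.0]
force: [1.2, 0.7, -0.0]
gripper_width: 56.5
```

```bash
python3 -m jog '0 0 0 .5 -1 2 .62;0 0 -1 1.4 -3 3.5 .62;0 0 -2 2.4 -5.2 3.5 .62;0 0 -3.1 3.5 -7.4 3.5 .62;0 0 -3.1 4.6 -9.6 3.5 .62' ; python3 -m jog '0 0 0 1.1 -2.2 0 .62;0 0 0 2.2 -4.3 0 .62;0 0 0 2.2 -4.3 -2 .62;0 0 0 2.2 -4.3 -2 .62'
```

```text
time_s: 8.12
ee_pos: [608.9, 90.3, 262.7]
ee_rot: [-180.0, -0.1, -15.5]
force: [0.6, 1.1, 0.1]
gripper_width: 56.3
time_s: 8.62
ee_pos: [660.7, -16.0, 207.9]
ee_rot: [179.9, 0.5, -15.6]
force: [0.3, 0.3, -0.5]
gripper_width: 56.6
```

```bash
python3 -m jog '0 0 0 .1 -.38 -.4 .62;0 0 0 .1 -.38 -1 .62;0 0 0 .1 -.38 -1.4 .62;0 0 0 .1 -.38 -1.4 .62' ; python3 -m jog '0 0 0 0 0 0 .3;0 0 0 0 0 0 .3;0 0 0 0 0 0 .3;0 0 0 0 0 0 .3' 25;  python3 -m jog '0 0 0 0 0 1 .3;0 0 0 0 0 2 .3;0 0 0 0 0 4 .3;0 0 0 0 0 4 .3' ; python3 -c "
from h import *
snap('scene','s3.png',(210,130,260,200),3)
for i in range(3): grab_frame('top');print(env.state()['force'].round(2))"
```

```text
time_s: 9.12
ee_pos: [665.2, -24.5, 175.6]
ee_rot: [180.0, 0.1, -15.5]
force: [-0.2, 0.6, 0.2]
gripper_width: 56.4
time_s: 9.62
ee_pos: [666.1, -24.8, 176.8]
ee_rot: [-180.0, -0.1, -15.5]
force: [0.8, 0.3, 0.3]
gripper_width: 41.7
time_s: 10.12
ee_pos: [667.5, -25.0, 281.0]
ee_rot: [-179.9, -0.5, -15.5]
force: [-0.2, -0.4, -2.3]
gripper_width: 41.8
[-0.06 -0.42 -2.33]
[-0.51 -0.07 -2.81]
[-0.13  0.32 -2.92]
```

View pics/s3.png

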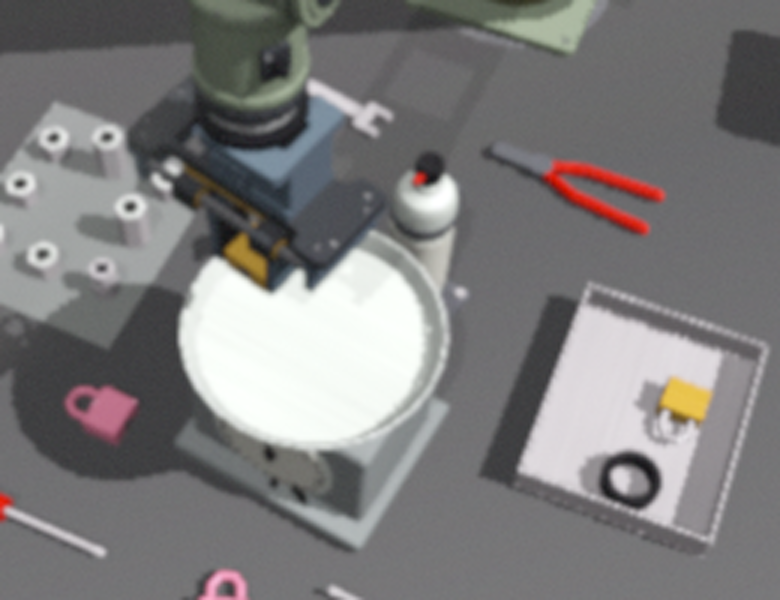

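Padlock A lies in the tray at (685,400), clear of the tape roll. The pan is empty and padlock B is in the gripper.

```bash
python3 -m jog '0 0 .6 -1 2.2 0 .3;0 0 1.3 -2.3 4.4 0 .3;0 0 2 -3.8 6.6 0 .3;0 0 2.6 -5.3 8.8 0 .3;0 0 3.1 -6.8 10.8 0 .3' ; python3 -m jog '0 0 0 -.4 .6 -2 .3;0 0 0 -.4 .6 -4 .3;0 0 0 -.4 .6 -6 .3;0 0 0 -.4 .6 -8 .3;0 0 0 -.4 .6 -8 .3'
```

```text
time_s: 10.95
ee_pos: [499.4, 238.7, 274.7]
ee_rot: [179.9, 0.2, 0.1]
force: [-0.2, 0.9, -1.3]
gripper_width: 42.1
time_s: 11.58
ee_pos: [487.3, 250.5, 71.9]
ee_rot: [179.7, 0.6, -0.0]
force: [-0.6, 0.4, -1.6]
gripper_width: 42.0
```

```bash
python3 -m jog '0 0 0 0 .25 -1.2 .3;0 0 0 0 .25 -2.2 .3;0 0 0 0 .25 -2.6 .3;0 0 0 0 .25 -2.6 .3' ; python3 -m jog '0 0 0 0 0 0 .55;0 0 0 0 0 0 .55;0 0 0 0 0 1.5 .55;0 0 0 0 0 4 .55;0 0 0 0 0 6.5 .55'
```

```text
time_s: 12.08
ee_pos: [491.9, 258.9, 12.2]
ee_rot: [-180.0, -0.0, -0.0]
force: [-0.4, 0.0, -2.2]
gripper_width: 42.1
time_s: 12.7
ee_pos: [491.3, 258.7, 176.5]
ee_rot: [-180.0, -0.0, -0.0]
force: [0.8, 0.7, -0.3]
gripper_width: 50.4
```

```bash
python3 -m jog '0 0 0 0 -1 2 .5;0 0 0 -.2 -2.5 3.5 .5;0 0 .2 -.4 -5 3.5 .5;0 0 .4 -.6 -7.4 3.5 .5;0 0 .8 -.8 -9.8 3.5 .5' ; python3 -m jog '0 0 0 -.1 -2.4 0 .5;0 0 0 -.2 -4.8 0 .5;0 0 0 -.3 -7.2 0 .5;0 0 0 -.4 -9.6 0 .5;0 0 0 -.4 -9.6 0 .5'
cat > look.py <<'E'
import sys
from nuts import *
def look(f):
    snap('top',f)
    for uv,pts,A in hexes('pics/'+f):
        P,c,am,r=pose(uv,pts,28); P2=at_z('top',uv,57); print('S',P[:2].round(0),'| L',P2[:2].round(0),'c %.0f am %.2f A %.0f'%(c,am,A))
    s=env.state(); print(s['time_s'],s['ee_pos'].round(1),s['ee_rot'].round(1))
look(sys.argv[1])
E
python3 look.py t2.png
```

```text
time_s: 13.32
ee_pos: [471.0, 12.0, 262.6]
ee_rot: [180.0, -0.1, 4.1]
force: [0.9, -0.4, -0.8]
gripper_width: 45.8
time_s: 13.95
ee_pos: [460.9, -229.9, 261.9]
ee_rot: [179.9, -0.0, 3.7]
force: [0.6, 0.8, 0.5]
gripper_width: 45.7
S [ 524. -243.] | L [ 523. -237.] c -1 am 0.70 A 152
S [ 592. -238.] | L [ 589. -231.] c -1 am 0.09 A 89
S [ 592. -303.] | L [ 589. -295.] c 26 am 0.60 A 142
S [ 592. -365.] | L [ 589. -355.] c -25 am 0.55 A 142
14.0 [ 461.  -227.7  261.9] [180.   -0.    3.8]
```

```bash
python3 -m jog '0 0 0 -.2 -1.4 -1.5 .5;0 0 0 -.32 -2.85 -3 .5;0 0 0 -.32 -2.85 -5 .5;0 0 0 -.32 -2.85 -7 .5;0 0 0 -.32 -2.85 -7 .5' ; python3 -c "
from h import *
s=env.state();print(s['ee_pos'],s['ee_rot'])
snap('scene','s4.png',(180,140,120,110),6)
print((proj('scene',[453,-299,57])-[180,140])*6)"
```

```text
time_s: 14.62
ee_pos: [451.4, -294.5, 83.9]
ee_rot: [-179.7, 0.4, 4.1]
force: [-1.4, 0.6, 0.2]
gripper_width: 45.4
[ 451.36998427 -294.48906484   83.93727533] [-179.69415881    0.35985545    4.08538741]
[[389.59307023 213.72488828]]
```

View pics/s4.png

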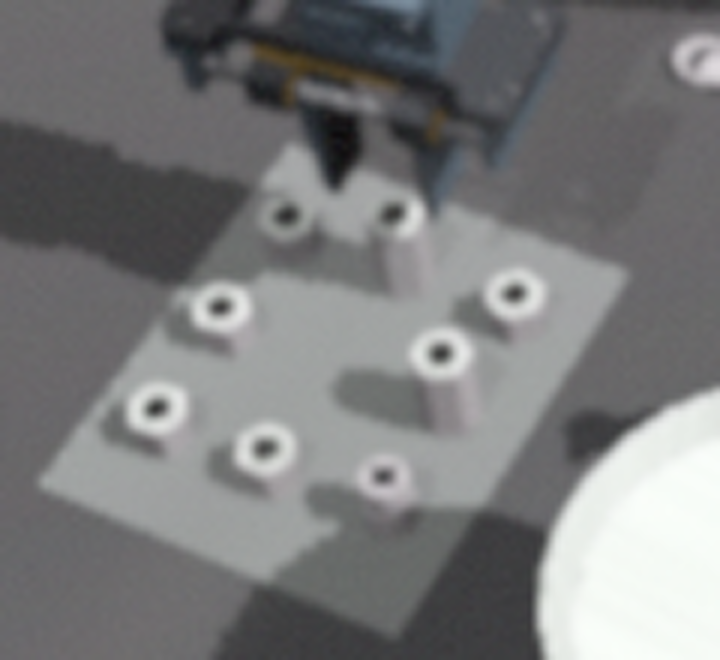

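Long nut 1's top is at (398,215) and the fingers straddle it. The forecast was 1–2 px to the left, so the current y is right. I can go down.

```bash
python3 -m jog '0 0 0 0 0 -1 .5;0 0 0 0 0 -2 .5;0 0 0 0 0 -2.25 .5;0 0 0 0 0 -2.25 .5' ; python3 -m jog '0 0 0 0 0 0 .2;0 0 0 0 0 0 .2;0 0 0 0 0 0 .2' 20;  python3 -m jog '0 0 0 0 0 1.5 .2;0 0 0 0 0 4 .2;0 0 0 0 0 6.5 .2;0 0 0 0 0 9 .2;0 0 0 0 0 9 .2' ; python3 -c "
from h import *
F=[]
for i in range(10): grab_frame('top');F.append(env.state()['force'])
print(np.mean(F,0).round(2),np.std(F,0))"
```

```text
time_s: 15.18
ee_pos: [454.7, -297.9, 32.0]
ee_rot: [179.9, -0.1, 4.0]
force: [-0.3, -0.6, -0.5]
gripper_width: 45.5
time_s: 15.55
ee_pos: [453.9, -297.9, 31.1]
ee_rot: [179.9, -0.1, 4.0]
force: [-0.0, -0.6, 5.6]
gripper_width: 26.6
time_s: 16.18
ee_pos: [455.5, -299.0, 260.8]
ee_rot: [179.6, -0.5, 4.0]
force: [0.7, 0.3, -3.1]
gripper_width: 26.4
[-0.42  0.09 -1.95] [0.42495569 0.43256538 0.59328533]
```

```bash
python3 -m jog '0 0 0 1.2 1.8 0 .2;0 0 0 2.5 3.6 0 .2;0 0 0 3.8 5.4 0 .2;0 0 -.4 5.1 7.2 0 .2;0 0 -.8 6.4 9 0 .2' ; python3 -m jog '0 0 0 1.5 2.2 0 .2;0 0 0 3 4.3 -.2 .2;0 0 0 3 4.3 -1 .2;0 0 0 3 4.3 -1 .2'
```

```text
time_s: 17.3
ee_pos: [614.3, -71.0, 254.9]
ee_rot: [180.0, 0.0, -0.1]
force: [1.3, -0.3, -1.6]
gripper_width: 26.5
time_s: 17.8
ee_pos: [687.5, 35.8, 227.3]
ee_rot: [180.0, 0.3, 0.1]
force: [0.4, -0.6, -1.8]
gripper_width: 26.6
```

```bash
python3 -m jog '0 0 0 .2 .1 -.5 .2;0 0 0 .2 .1 -.9 .2;0 0 0 .2 .1 -.9 .2' ; python3 -m jog '0 0 0 0 0 -.1 .2;0 0 0 0 0 -.1 .2'; python3 -m jog '0 0 0 0 0 0 .42;0 0 0 0 0 0 .42;0 0 0 0 0 .5 .42;0 0 0 0 0 1.5 .42;0 0 0 0 0 2.8 .42'
```

```text
time_s: 18.18
ee_pos: [692.6, 36.8, 206.8]
ee_rot: [180.0, 0.1, -0.1]
force: [-0.3, -0.6, -1.9]
gripper_width: 27.0
time_s: 18.42
ee_pos: [693.4, 37.3, 205.5]
ee_rot: [180.0, -0.0, -0.0]
force: [-0.1, 0.5, -1.6]
gripper_width: 26.9
time_s: 19.05
ee_pos: [693.3, 37.5, 276.4]
ee_rot: [180.0, 0.0, -0.0]
force: [-0.0, 0.3, 0.9]
gripper_width: 37.9
```

```bash
python3 -m jog '0 0 0 -1.2 -2 0 .42;0 0 0 -2.5 -4 0 .5;0 0 0 -3.8 -6 0 .5;0 0 0 -5.1 -8 0 .5;0 0 0 -6.4 -10 0 .5' ; python3 look.py t3.png;python3 -m jog '0 0 0 -.4 -1 -1.8 .5;0 0 0 -.4 -1 -3.6 .5;0 0 0 -.4 -1 -5.4 .5;0 0 0 -.4 -1 -7.2 .5;0 0 0 -.4 -1 -7.2 .5'
```

```text
time_s: 19.68
ee_pos: [532.5, -214.1, 276.6]
ee_rot: [179.9, -0.1, 0.0]
force: [1.0, -0.6, 0.7]
gripper_width: 45.8
S [ 456. -231.] | L [ 456. -225.] c 14 am 0.61 A 150
S [ 457. -364.] | L [ 457. -355.] c 16 am 0.72 A 147
S [ 605. -412.] | L [ 602. -401.] c -4 am 0.94 A 146
19.725 [ 528.3 -220.   276.9] [ 1.796e+02  1.000e-01 -3.000e-01]
time_s: 20.35
ee_pos: [521.6, -236.5, 93.1]
ee_rot: [-179.8, 0.3, -0.0]
force: [0.7, 0.2, 0.4]
gripper_width: 45.5
```

```bash
python3 -m jog '0 0 0 0 0 -1 .5;0 0 0 0 0 -2 .5;0 0 0 0 0 -2.55 .5;0 0 0 0 0 -2.55 .5' ; python3 -m jog '0 0 0 0 0 0 .2;0 0 0 0 0 0 .2;0 0 0 0 0 0 .2' 20;  python3 -m jog '0 0 0 0 0 1.5 .2;0 0 0 0 0 4 .2;0 0 0 0 0 6.5 .2;0 0 0 0 0 9 .2;0 0 0 0 0 9 .2' ; python3 -c "
from h import *
F=[]
for i in range(10): grab_frame('top');F.append(env.state()['force'])
print(np.mean(F,0).round(2),np.std(F,0), env.state()['ee_pos'])"
```

```text
time_s: 20.85
ee_pos: [524.0, -237.7, 32.2]
ee_rot: [180.0, -0.0, -0.0]
force: [0.3, -0.4, 0.9]
gripper_width: 45.4
time_s: 21.22
ee_pos: [524.1, -237.7, 32.5]
ee_rot: [180.0, -0.1, -0.0]
force: [-0.2, 1.3, 5.0]
gripper_width: 27.2
time_s: 21.85
ee_pos: [525.8, -238.7, 262.4]
ee_rot: [179.7, -0.6, -0.0]
force: [0.1, -0.4, -2.0]
gripper_width: 27.0
[-0.13 -0.05 -1.79] [0.35753158 0.58991727 0.50112168] [ 523.1489784  -237.41677677  255.53407144]
```

```bash
python3 -m jog '0 0 0 1.3 1.7 .2 .2;0 0 0 2.7 3.5 .2 .2;0 0 0 4.1 5.3 .2 .2;0 0 0 5.5 7.1 .2 .2;0 0 0 6.8 8.86 .2 .2' ; python3 -m jog '0 0 0 0 0 0 .2;0 0 0 0 0 0 .2'
```

```text
time_s: 22.98
ee_pos: [694.4, -14.4, 261.0]
ee_rot: [180.0, 0.0, 0.0]
force: [0.4, 0.3, -1.5]
gripper_width: 27.0
time_s: 23.22
ee_pos: [693.1, -16.2, 260.8]
ee_rot: [180.0, 0.1, 0.0]
force: [-0.2, -0.2, -2.2]
gripper_width: 26.8
```

Then lower by 59 mm (−2.35), release, and rise. After that I look at the dial.

```bash
python3 -m jog '0 0 0 0 0 -1 .2;0 0 0 0 0 -2 .2;0 0 0 0 0 -2.35 .2;0 0 0 0 0 -2.35 .2' ; python3 -m jog '0 0 0 0 0 0 .42;0 0 0 0 0 0 .42;0 0 0 0 0 .5 .42;0 0 0 0 0 1.5 .42;0 0 0 0 0 2.8 .42';python3 -m jog '0 0 0 -1.2 -2 0 .42;0 0 0 -2.5 -4 0 .5;0 0 0 -3.3 -6 0 .5;0 0 0 -3.6 -8 0 .5;0 0 0 -3.6 -10 0 .5'; python3 -c "
from h import *
im=grab_frame('scene')[:,:,::-1]
a=cv2.resize(im[205:310,255:375],None,fx=6,fy=5.7,interpolation=cv2.INTER_CUBIC);cv2.imwrite('pics/s5.png',a)
d=im[255:305,285:345];cv2.imwrite('pics/s5d.png',cv2.resize(d,None,fx=12,fy=12,interpolation=cv2.INTER_CUBIC))"
```

```text
time_s: 23.72
ee_pos: [693.0, -16.9, 202.8]
ee_rot: [180.0, 0.0, -0.1]
force: [1.2, 1.1, -1.5]
gripper_width: 27.0
time_s: 24.35
ee_pos: [693.3, -15.9, 274.1]
ee_rot: [180.0, 0.0, 0.0]
force: [-0.2, 0.5, 0.5]
gripper_width: 38.4
time_s: 24.98
ee_pos: [603.0, -267.6, 274.8]
ee_rot: [179.9, -0.1, -0.0]
force: [1.5, 0.3, -0.6]
gripper_width: 45.8
```

View pics/s5.png

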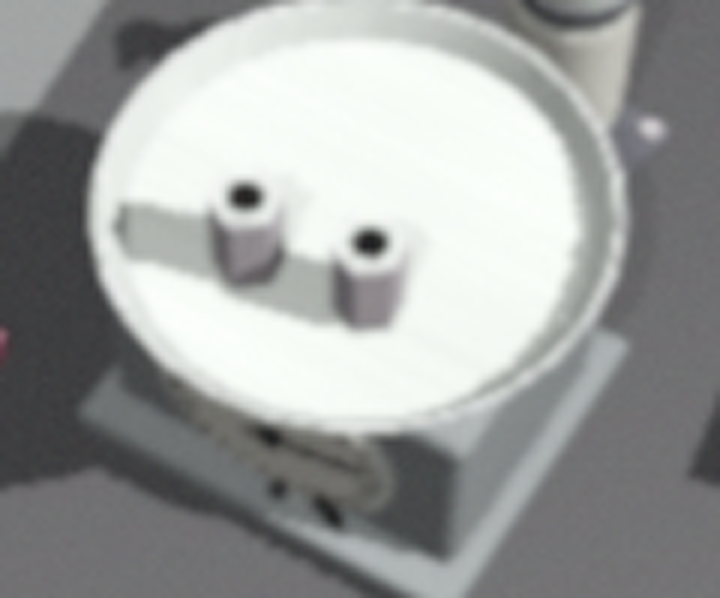

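Both long nuts stand upright in the pan, at (245,230) and (370,280). The pointer runs right from the hub at about (270,435). I'll rectify the dial plane to measure it.

```bash
cat > dial.py <<'E'
import sys
from h import *
def rect(f,X=740):
    snap('scene',f)
    im=cv2.imread('pics/'+f)
    S=5; y0,y1,z0,z1=-60,90,0,150
    yy,zz=np.meshgrid(np.arange(y0,y1,1/S),np.arange(z1,z0,-1/S))
    P=np.stack([np.full_like(yy,X),yy,zz],-1).reshape(-1,3)
    uv=proj('scene',P).reshape(*yy.shape,2).astype(np.float32)
    o=cv2.remap(im,uv[...,0],uv[...,1],cv2.INTER_CUBIC)
    o=cv2.convertScaleAbs(o,alpha=1.6)
    cv2.imwrite('pics/rect_'+f,cv2.resize(o,(600,600)))
rect(sys.argv[1])
E
python3 dial.py d1.png
```

View pics/rect_d1.png

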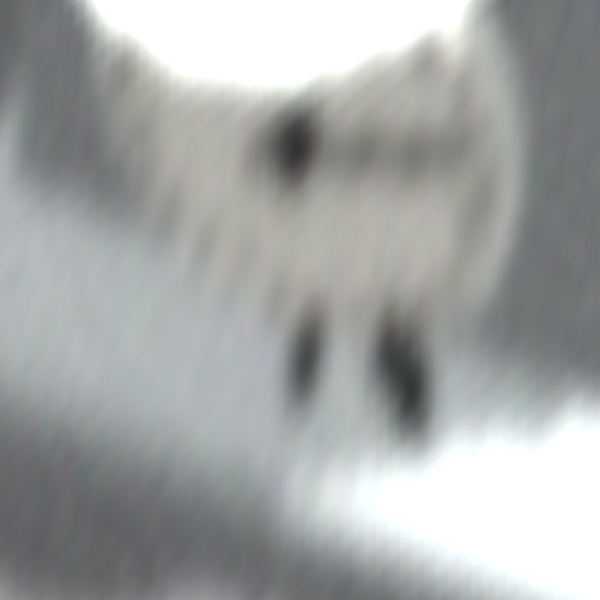

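The hub is at (295,148) and the pointer points straight right (about 1.57 rad, so about 360 g). The wrist force agrees at about 380 g. The tabs are at (307,360) and (405,380). Three shorts would give about 605 g and four about 685 g, so I'll load three, read the dial and decide. The knocked nut at (605,-412) goes first.

```bash
python3 -m jog '0 0 -.4 0 -2 -.5 .5;0 0 -.8 0 -4 -2 .5;0 0 -.8 0 -5.6 -4 .5;0 0 -.8 0 -5.6 -6 .5;0 0 -.8 0 -5.6 -7.8 .5' ; python3 -c "
from h import *
snap('scene','s6.png',(150,140,150,120),5); s=env.state();print(s['ee_pos'],s['ee_rot'])
for P in ([605,-412,28],[605,-411,25],[592,-303,28]): print((proj('scene',P)-[150,140])*5)"
```

```text
time_s: 25.7
ee_pos: [603.6, -406.1, 76.6]
ee_rot: [-180.0, -0.0, -4.0]
force: [0.8, 0.1, 0.3]
gripper_width: 45.9
[ 600.34952543 -403.46316209   69.68095672] [-179.64415936    0.57102123   -4.0154941 ]
[[198.53029271 331.08966583]]
[[201.0681366  334.48740853]]
[[366.71745984 373.5724526 ]]
```

View pics/s6.png

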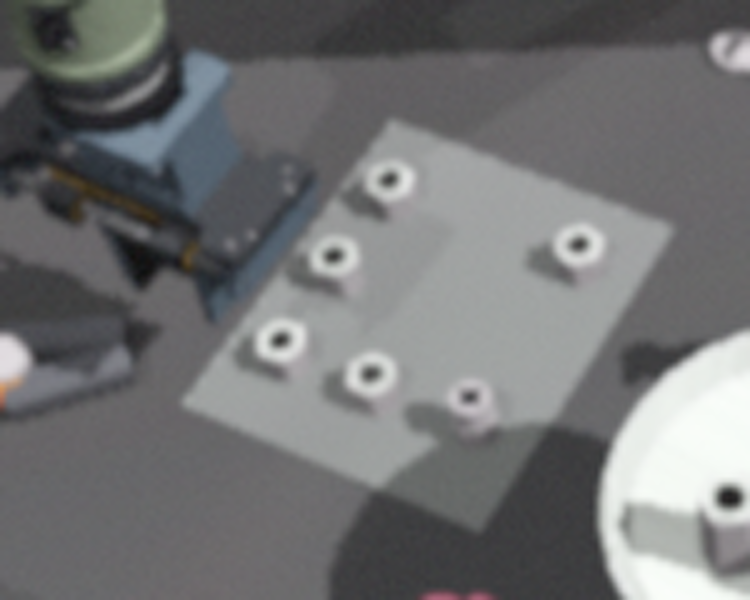

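All five short nuts are still in their places (S5 at (280,340)). The "knocked" blob was clutter off the mat. I'll correct to S5 at (592,-365), yaw -25.

```bash
python3 -m jog '0 0 -2 -.2 .8 0 .5;0 0 -4 -.4 1.55 0 .5;0 0 -4.2 -.4 1.55 0 .5;0 0 -4.2 -.4 1.55 0 .5'
```

```text
time_s: 26.25
ee_pos: [594.4, -367.8, 79.1]
ee_rot: [180.0, -0.1, -24.9]
force: [0.3, 0.1, -0.4]
gripper_width: 45.9
```

```bash
python3 -m jog '0 0 0 -.06 .12 -1 .5;0 0 0 -.06 .12 -2 .5;0 0 0 -.06 .12 -2.7 .5;0 0 0 -.06 .12 -2.7 .5;0 0 0 -.06 .12 -2.7 .5' ; python3 -m jog '0 0 0 0 0 0 .2;0 0 0 0 0 0 .2;0 0 0 0 0 0 .2' 20;  python3 -m jog '0 0 0 0 0 1.5 .2;0 0 0 0 0 4 .2;0 0 0 0 0 6.5 .2;0 0 0 0 0 9 .2;0 0 0 0 0 9.8 .2'
```

```text
time_s: 26.88
ee_pos: [592.6, -364.9, 11.2]
ee_rot: [180.0, -0.1, -25.0]
force: [0.4, 0.5, 0.8]
gripper_width: 45.7
time_s: 27.25
ee_pos: [592.2, -364.6, 11.1]
ee_rot: [180.0, -0.1, -25.0]
force: [0.1, -0.8, 2.4]
gripper_width: 27.0
time_s: 27.88
ee_pos: [593.2, -364.9, 260.9]
ee_rot: [179.9, -0.5, -25.0]
force: [-0.1, -0.1, -0.9]
gripper_width: 26.5
```

```bash
python3 -m jog '0 0 1 .4 2.3 0 .2;0 0 2 .8 4.6 0 .2;0 0 3 1.1 6.9 0 .2;0 0 4 1.4 9.2 0 .2;0 0 5 1.7 11.5 0 .2' ; python3 -m jog '0 0 0 .3 2.4 0 .2;0 0 0 .65 4.7 0 .2;0 0 0 .65 4.7 0 .2;0 0 0 .65 4.7 0 .2'
```

```text
time_s: 28.5
ee_pos: [634.2, -74.8, 255.1]
ee_rot: [-180.0, 0.0, 0.2]
force: [0.2, 0.2, -1.0]
gripper_width: 26.6
time_s: 29.0
ee_pos: [650.4, 40.6, 255.0]
ee_rot: [180.0, 0.0, 0.0]
force: [-0.7, -0.6, -0.3]
gripper_width: 27.0
```

```bash
python3 -m jog '0 0 0 0 0 -1.2 .2;0 0 0 0 0 -2.4 .2;0 0 0 0 0 -3.1 .2;0 0 0 0 0 -3.1 .2' ; python3 -m jog '0 0 0 0 0 0 .42;0 0 0 0 0 0 .42;0 0 0 0 0 .5 .42;0 0 0 0 0 1.8 .42;0 0 0 0 0 3.1 .42';python3 -m jog '0 0 1 -.3 -2 0 .5;0 0 2 -.7 -4 0 .5;0 0 3 -1.1 -6 0 .5;0 0 4 -1.5 -8 0 .5;0 0 5.2 -1.9 -10 0 .5';python3 -m jog '0 0 0 -.4 -2 0 .5;0 0 0 -.4 -3.6 -2 .5;0 0 0 -.4 -3.6 -4 .5;0 0 0 -.4 -3.6 -6.8 .5;0 0 0 -.4 -3.6 -6.8 .5'
```

```text
time_s: 29.5
ee_pos: [649.5, 38.9, 176.4]
ee_rot: [180.0, 0.2, -0.1]
force: [-0.3, -0.0, -1.2]
gripper_width: 26.7
time_s: 30.12
ee_pos: [650.8, 40.8, 257.4]
ee_rot: [180.0, -0.1, 0.0]
force: [1.0, 0.7, -0.4]
gripper_width: 38.0
time_s: 30.75
ee_pos: [603.0, -210.8, 256.9]
ee_rot: [179.9, -0.1, 26.2]
force: [1.1, 0.7, -1.1]
gripper_width: 45.8
time_s: 31.38
ee_pos: [590.6, -298.1, 81.8]
ee_rot: [-179.6, 0.3, 26.0]
force: [-0.8, 0.0, -0.1]
gripper_width: 45.4
```

```bash
python3 -m jog '0 0 0 0 -.04 -1 .5;0 0 0 0 -.04 -2 .5;0 0 0 0 -.04 -2.7 .5;0 0 0 0 -.04 -2.7 .5;0 0 0 0 -.04 -2.7 .5'; python3 -c "
from h import *
s=env.state();print(s['ee_pos'],s['force'])"
```

```text
time_s: 32.0
ee_pos: [594.3, -300.8, 19.4]
ee_rot: [179.9, -0.1, 26.0]
force: [-0.2, 0.9, -0.5]
gripper_width: 45.7
[ 594.28239541 -300.76865691   19.39932665] [-0.20529854  0.86393264 -0.54666187]
```

```bash
python3 -m jog '0 0 0 -.06 -.05 -.35 .5;0 0 0 -.06 -.05 -.35 .5' ; python3 -m jog '0 0 0 0 0 0 .2;0 0 0 0 0 0 .2;0 0 0 0 0 0 .2' 20;  python3 -m jog '0 0 0 0 0 1.5 .2;0 0 0 0 0 4 .2;0 0 0 0 0 6.5 .2;0 0 0 0 0 9 .2;0 0 0 0 0 9.8 .2'; python3 -m jog '0 0 -1 .4 2.3 0 .2;0 0 -2 .8 4.6 0 .2;0 0 -3 1.2 6.9 0 .2;0 0 -4 1.6 9.1 0 .2;0 0 -5.2 2.0 11.2 0 .2'; python3 -m jog '0 0 0 .35 .2 0 .2;0 0 0 .35 .2 0 .2'
```

```text
time_s: 32.25
ee_pos: [591.1, -301.4, 8.6]
ee_rot: [-180.0, 0.0, 26.0]
force: [-0.5, 0.5, -0.2]
gripper_width: 45.8
time_s: 32.62
ee_pos: [591.8, -301.6, 9.1]
ee_rot: [180.0, -0.0, 26.0]
force: [-0.7, 0.4, 0.1]
gripper_width: 27.1
time_s: 33.25
ee_pos: [593.0, -302.2, 259.5]
ee_rot: [179.6, -0.3, 26.0]
force: [0.6, 0.3, -1.5]
gripper_width: 26.8
time_s: 33.88
ee_pos: [641.6, -19.6, 253.9]
ee_rot: [180.0, 0.0, -0.2]
force: [-0.7, -0.1, -1.3]
gripper_width: 26.6
time_s: 34.12
ee_pos: [650.6, -16.5, 253.6]
ee_rot: [180.0, 0.0, 0.1]
force: [-0.7, -0.6, -0.8]
gripper_width: 26.7
```

```bash
python3 -m jog '0 0 0 0 0 -1.2 .2;0 0 0 0 0 -2.4 .2;0 0 0 0 0 -3.2 .2;0 0 0 0 0 -3.2 .2' ; python3 -m jog '0 0 0 0 0 0 .42;0 0 0 0 0 0 .42;0 0 0 0 0 .5 .42;0 0 0 0 0 1.8 .42;0 0 0 0 0 3.2 .42';python3 -m jog '0 0 -1 -.7 -2 0 .5;0 0 -2 -1.4 -4 0 .5;0 0 -3 -2.1 -6 0 .5;0 0 -3.6 -2.9 -8 0 .5;0 0 -3.6 -3.6 -10 0 .5';python3 -m jog '0 0 0 -.7 -2 0 .5;0 0 0 -1.4 -3.9 -2 .5;0 0 0 -1.4 -3.9 -4 .5;0 0 0 -1.4 -3.9 -6.4 .5;0 0 0 -1.4 -3.9 -6.4 .5'; python3 -m jog '0 0 0 0 0 -.5 .5;0 0 0 0 0 -.5 .5'
```

```text
time_s: 34.62
ee_pos: [648.9, -18.3, 172.4]
ee_rot: [180.0, 0.2, -0.1]
force: [0.7, 0.5, -0.5]
gripper_width: 27.1
time_s: 35.25
ee_pos: [650.5, -16.4, 256.0]
ee_rot: [180.0, -0.0, 0.0]
force: [1.5, -0.8, 0.6]
gripper_width: 38.2
time_s: 35.88
ee_pos: [559.9, -268.1, 255.7]
ee_rot: [180.0, -0.1, -18.0]
force: [0.1, -0.1, -0.1]
gripper_width: 45.8
time_s: 36.5
ee_pos: [522.8, -362.4, 90.6]
ee_rot: [-179.8, 0.5, -18.0]
force: [-1.0, 0.1, -0.7]
gripper_width: 45.6
time_s: 36.75
ee_pos: [526.6, -364.5, 83.4]
ee_rot: [179.9, -0.2, -18.0]
force: [-0.6, 0.6, 0.6]
gripper_width: 45.8
```

```bash
python3 -m jog '0 0 0 -.08 -.05 -1 .5;0 0 0 -.08 -.05 -2 .5;0 0 0 -.08 -.05 -2.8 .5;0 0 0 -.08 -.05 -2.8 .5;0 0 0 -.08 -.05 -2.8 .5' ; python3 -m jog '0 0 0 0 0 0 .2;0 0 0 0 0 0 .2;0 0 0 0 0 0 .2' 20;  python3 -m jog '0 0 0 0 0 1.5 .2;0 0 0 0 0 4 .2;0 0 0 0 0 6.5 .2;0 0 0 0 0 9 .2;0 0 0 0 0 9.8 .2'; python3 -m jog '0 0 1 .6 2.3 0 .2;0 0 2 1.2 4.6 0 .2;0 0 3 1.8 6.9 0 .2;0 0 3.6 2.5 9.2 0 .2;0 0 3.6 3.1 11.5 0 .2'; python3 -m jog '0 0 0 .3 2.3 0 .2;0 0 0 .4 4.6 0 .2;0 0 0 .4 4.6 0 .2;0 0 0 .4 4.6 0 .2'
```

```text
time_s: 37.38
ee_pos: [524.6, -366.0, 13.4]
ee_rot: [179.9, -0.2, -18.0]
force: [0.1, 0.5, 0.0]
gripper_width: 45.5
time_s: 37.75
ee_pos: [523.8, -365.7, 12.4]
ee_rot: [180.0, -0.1, -18.0]
force: [0.0, -0.2, 4.6]
gripper_width: 26.7
time_s: 38.38
ee_pos: [524.6, -366.1, 261.7]
ee_rot: [179.9, -0.5, -18.0]
force: [0.4, -0.4, -1.6]
gripper_width: 26.6
time_s: 39.0
ee_pos: [601.0, -75.8, 256.2]
ee_rot: [-180.0, 0.0, 0.0]
force: [0.5, -0.7, -0.9]
gripper_width: 26.7
time_s: 39.5
ee_pos: [610.7, 37.0, 256.2]
ee_rot: [180.0, 0.0, 0.0]
force: [-0.2, -0.4, -0.1]
gripper_width: 26.6
```

```bash
python3 -m jog '0 0 0 0 0 -1.2 .2;0 0 0 0 0 -2.4 .2;0 0 0 0 0 -3.22 .2;0 0 0 0 0 -3.22 .2' ; python3 -m jog '0 0 0 0 0 0 .42;0 0 0 0 0 0 .42;0 0 0 0 0 .5 .42;0 0 0 0 0 1.8 .42;0 0 0 0 0 3.2 .42';python3 -m jog '0 0 .7 -1.2 -2 0 .5;0 0 1.4 -2.4 -4 0 .5;0 0 2 -3.6 -6 0 .5;0 0 2.8 -4.6 -8 0 .5;0 0 2.8 -5.6 -9.6 0 .5'; python3 -m jog '0 0 0 0 0 0 .5;0 0 0 0 0 0 .5;0 0 0 0 0 0 .5;0 0 0 0 0 0 .5;0 0 0 0 0 0 .5'; python3 dial.py d2.png
```

```text
time_s: 40.0
ee_pos: [609.8, 35.4, 174.5]
ee_rot: [180.0, 0.2, -0.1]
force: [-3.4, -0.4, 4.1]
gripper_width: 26.7
time_s: 40.62
ee_pos: [610.9, 37.3, 258.0]
ee_rot: [180.0, -0.1, 0.0]
force: [0.1, 0.4, 0.4]
gripper_width: 38.7
time_s: 41.25
ee_pos: [470.2, -204.5, 257.6]
ee_rot: [179.9, -0.1, 14.0]
force: [-0.1, 0.1, 0.4]
gripper_width: 45.6
time_s: 41.88
ee_pos: [471.2, -202.2, 255.9]
ee_rot: [-180.0, 0.0, 14.1]
force: [0.0, -0.3, 0.4]
gripper_width: 45.2
```

View pics/rect_d2.png

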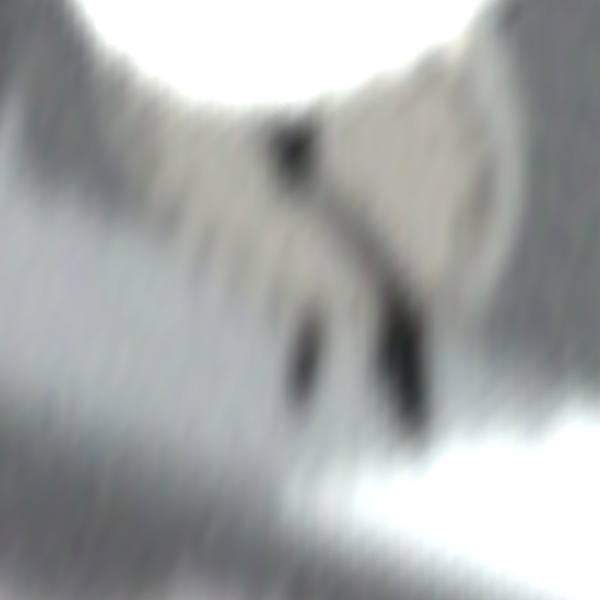

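The pointer now points from the hub (295,148) to about (400,295). That is about 2.52 rad (≈577 g), just short of the first tab. One more short nut gives about 657 g, mid-band, so I'll fetch S1.

```bash
python3 -m jog '0 0 0 -.4 -.7 -1 .5;0 0 0 -.6 -1.1 -3 .5;0 0 0 -.6 -1.1 -5 .5;0 0 0 -.6 -1.1 -6.9 .5;0 0 0 -.6 -1.1 -6.9 .5'; python3 -m jog '0 0 0 0 0 0 .5;0 0 0 0 0 0 .5'; python3 -c "
from h import *
snap('scene','s7.png',(200,140,200,150),4)"
```

```text
time_s: 42.55
ee_pos: [453.5, -228.9, 80.7]
ee_rot: [-179.7, 0.4, 14.0]
force: [-0.4, -0.1, 0.3]
gripper_width: 45.5
time_s: 42.8
ee_pos: [457.5, -231.0, 85.7]
ee_rot: [179.8, -0.2, 14.0]
force: [0.8, 0.4, 0.0]
gripper_width: 45.5
```

View pics/s7.png

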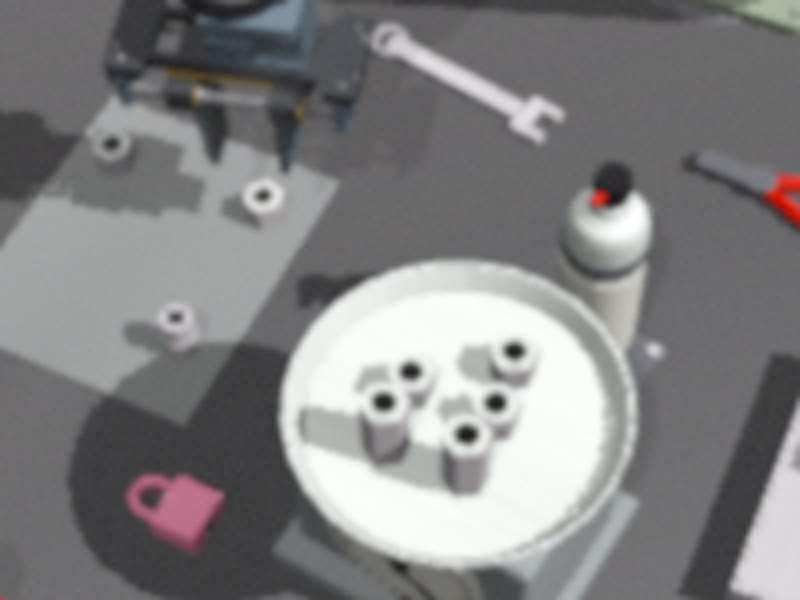

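All five nuts stand in the pan, and S1 at (264,197) is where expected, below the gripper.

```bash
python3 -m jog '0 0 0 -.02 0 -1 .5;0 0 0 -.02 0 -2 .5;0 0 0 -.02 0 -2.85 .5;0 0 0 -.02 0 -2.85 .5;0 0 0 -.02 0 -2.85 .5' ; python3 -m jog '0 0 0 0 0 0 .2;0 0 0 0 0 0 .2;0 0 0 0 0 0 .2' 20;  python3 -m jog '0 0 0 0 0 1.5 .2;0 0 0 0 0 4 .2;0 0 0 0 0 6.5 .2;0 0 0 0 0 9 .2;0 0 0 0 0 9.8 .2'; python3 -m jog '0 0 -.7 1.2 1.7 0 .2;0 0 -1.4 2.4 3.4 0 .2;0 0 -2.1 3.6 5.1 0 .2;0 0 -2.8 4.8 6.8 0 .2;0 0 -2.8 6 8.5 0 .2'; python3 -m jog '0 0 0 .2 .1 0 .2;0 0 0 .2 .1 0 .2'
```

```text
time_s: 43.48
ee_pos: [456.4, -230.8, 13.5]
ee_rot: [179.9, -0.1, 14.0]
force: [-0.7, -0.3, -0.0]
gripper_width: 45.5
time_s: 43.85
ee_pos: [455.8, -230.5, 12.9]
ee_rot: [179.9, -0.1, 14.0]
force: [-0.1, 0.5, 5.1]
gripper_width: 26.6
time_s: 44.48
ee_pos: [456.7, -231.0, 261.7]
ee_rot: [179.7, -0.3, 14.0]
force: [-0.7, 0.2, -1.6]
gripper_width: 27.0
time_s: 45.1
ee_pos: [605.9, -16.3, 256.9]
ee_rot: [180.0, 0.0, -0.0]
force: [0.5, -0.9, 0.0]
gripper_width: 26.7
time_s: 45.35
ee_pos: [610.0, -15.4, 256.6]
ee_rot: [180.0, 0.1, 0.0]
force: [0.5, 0.3, -1.5]
gripper_width: 26.5
```

```bash
python3 -m jog '0 0 0 0 0 -1.2 .2;0 0 0 0 0 -2.4 .2;0 0 0 0 0 -3.2 .2;0 0 0 0 0 -3.2 .2' ; python3 -m jog '0 0 0 0 0 0 .4;0 0 0 0 0 0 .4;0 0 0 0 0 .5 .4;0 0 0 0 0 1.8 .4;0 0 0 0 0 3.6 .4';python3 -m jog '0 0 0 -1.2 -2 0 .3;0 0 0 -2.4 -4 0 0;0 0 0 -3.6 -6 0 0;0 0 0 -4.6 -8 0 0;0 0 0 -5.6 -8 0 0'; python3 -m jog '0 0 0 0 0 0 0;0 0 0 0 0 0 0;0 0 0 0 0 0 0;0 0 0 0 0 0 0;0 0 0 0 0 0 0'; python3 dial.py d3.png; python3 look.py t4.png; python3 -c "
from h import *
a=cv2.imread('pics/rect_d3.png'); b=cv2.imread('pics/t4.png')[150:370,130:520]
b=cv2.resize(b,(780,440),interpolation=cv2.INTER_CUBIC); a=a[60:460,0:600]
c=np.zeros((600,800,3),np.uint8); c[:260,:390]=cv2.resize(a,(390,260)); c[:260,400:790]=cv2.resize(cv2.imread('pics/d3.png')[190:310,250:430],(390,260),interpolation=cv2.INTER_CUBIC); c[265:600,:594]=cv2.resize(b,(594,335)); cv2.imwrite('pics/c3.png',c)"
```

```text
time_s: 45.85
ee_pos: [608.6, -16.7, 176.0]
ee_rot: [180.0, 0.2, -0.1]
force: [0.5, 0.2, 0.2]
gripper_width: 26.8
time_s: 46.48
ee_pos: [610.0, -15.2, 268.5]
ee_rot: [180.0, 0.1, 0.0]
force: [1.4, 0.6, 0.1]
gripper_width: 36.6
time_s: 47.1
ee_pos: [469.7, -218.2, 268.5]
ee_rot: [179.9, -0.1, -0.2]
force: [0.6, 0.8, -0.1]
gripper_width: 0.4
time_s: 47.72
ee_pos: [470.7, -215.0, 267.1]
ee_rot: [-180.0, 0.0, 0.0]
force: [-0.4, 0.7, -0.3]
gripper_width: 0.3
S [ 473. -406.] | L [ 473. -395.] c -3 am 2.47 A 99
S [ 591. -236.] | L [ 589. -230.] c -8 am 0.13 A 102
47.825 [ 470.6 -215.1  267.1] [-180.    0.    0.]
```

View pics/c3.png

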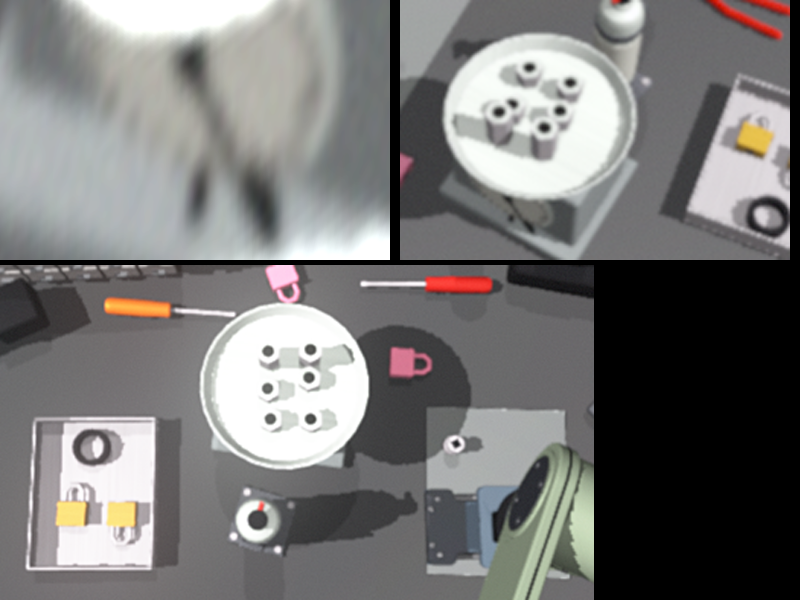

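All six nuts stand in the pan. Both padlocks and the tape roll lie in the tray, and the mat shows the socket with the arm over the last nut. The pointer looks inside or close to the right-hand tab, so I'll measure it by frame difference against the earlier dial pictures.

```bash
cat > dial2.py <<'E'
from h import *
def rg(im,X=740,S=6,y0=-40,y1=90,z0=20,z1=140):
    yy,zz=np.meshgrid(np.arange(y0,y1,1/S),np.arange(z1,z0,-1/S))
    uv=proj('scene',np.stack([np.full_like(yy,X),yy,zz],-1).reshape(-1,3)).reshape(*yy.shape,2).astype(np.float32)
    return cv2.remap(im.astype(np.float32),uv[...,0],uv[...,1],cv2.INTER_CUBIC),yy,zz
g=lambda f: cv2.cvtColor(cv2.imread('pics/'+f),cv2.COLOR_BGR2GRAY)
fr=np.mean([cv2.cvtColor(grab_frame('scene'),cv2.COLOR_RGB2GRAY).astype(float) for _ in range(8)],0)
np.save('d3.npy',fr)
A={}
for k,im in (('d1',g('d1.png')),('d2',g('d2.png')),('d3',fr)): A[k],yy,zz=rg(im)
o=('d1','d2','d3'); lines={}
for k in o:
    ref=np.max([A[j] for j in o if j!=k],0); D=np.clip(ref-A[k]-15,0,None)
    # limit to dial area below the pan edge
    D[zz>113]=0; D[zz<45]=0; D[(yy<-5)|(yy>72)]=0
    D=cv2.GaussianBlur(D,(0,0),3); m=D>0.4*D.max()
    n,l,st,_=cv2.connectedComponentsWithStats(m.astype(np.uint8)); b=1+np.argmax([D[l==i].sum() for i in range(1,n)]); w=np.where(l==b,D,0)
    c=np.array([(w*yy).sum(),(w*zz).sum()])/w.sum(); M=np.cov(np.stack([yy[w>0],zz[w>0]]),aweights=w[w>0]); e,v=np.linalg.eigh(M)
    d=v[:,1]*(1 if v[0,1]>0 else -1); lines[k]=(c,d)
    print(k,'max',D.max().round(0),'centroid',c.round(1),'len',np.sqrt(e).round(1),'angle from up cw deg %.1f'%np.degrees(np.arctan2(d[0],d[1])),'rad %.2f'%np.arctan2(d[0],d[1]))
    cv2.imwrite('pics/diff_%s.png'%k,np.clip(D*3,0,255))
P=np.zeros((2,2));q=np.zeros(2)
for c,d in lines.values():
    n=np.array([-d[1],d[0]]);P+=np.outer(n,n);q+=n*(n@c)
h=np.linalg.solve(P,q);print('hub',h)
for k,(c,d) in lines.items():
    r=c-h;print(k,'via hub rad %.2f'%np.arctan2(r[0],r[1]), np.hypot(*r))
rows=[cv2.resize(A[k],None,fx=.5,fy=.5) for k in o]
rows2=[cv2.resize(cv2.imread('pics/diff_%s.png'%k,0).astype(np.float32),None,fx=.5,fy=.5) for k in o]
im=np.vstack([np.hstack(rows)*1.5,np.hstack(rows2)]); im=np.clip(im,0,255).astype(np.uint8)
cv2.imwrite('pics/cmp.png',cv2.resize(im,(800,490)))
E
python3 dial2.py
```

```text
d1 max 23.0 centroid [ 38.5 110.1] len [1.6 8.2] angle from up cw deg 90.2 rad 1.57
d2 max 29.0 centroid [35.5 81. ] len [2.2 9.6] angle from up cw deg 149.9 rad 2.62
d3 max 21.0 centroid [23.1 87.2] len [1.8 8.5] angle from up cw deg 158.5 rad 2.77
hub [ 15.92357705 110.55464667]
d1 via hub rad 1.59 22.56950293549132
d2 via hub rad 2.56 35.490271433745676
d3 via hub rad 2.84 24.468672120156075[ WARN:0@19.259] global loadsave.cpp:1063 imwrite_ Unsupported depth image for selected encoder is fallbacked to CV_8U.
```

View pics/cmp.png

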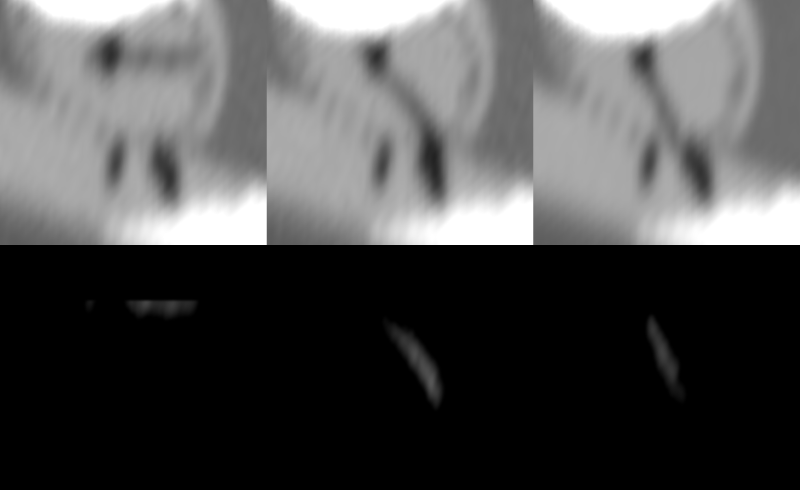

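In the third panel the pointer lies clearly between the tabs, at 2.77–2.84 rad (635–650 g). Summing d2 and one nut gives about 665 g. All are inside 595–705 g, so the lot is finished. Next is the spray cap.

```bash
python3 -m jog '0 0 0 .1 2.1 0 0;0 0 0 .2 4.2 0 0;0 0 0 .3 6.3 0 0;0 0 0 .4 8.4 0 0;0 0 0 .4 10.5 0 0';python3 -m jog '0 0 0 0 0 -.5 0;0 0 0 0 0 -1 0;0 0 0 0 0 -1 0;0 0 0 0 0 -1 0'; python3 -c "
from h import *
print(env.state()['ee_pos'])
snap('scene','s8.png',(310,140,90,70),7)
print((proj('scene',[[481,48,225],[481,48,242]])-[310,140])*7)"
```

```text
time_s: 48.85
ee_pos: [480.4, 48.9, 267.4]
ee_rot: [180.0, -0.0, -0.0]
force: [1.1, 0.6, -0.6]
gripper_width: 0.4
time_s: 49.35
ee_pos: [480.6, 46.1, 242.3]
ee_rot: [180.0, -0.0, -0.1]
force: [0.4, 0.3, 0.1]
gripper_width: 0.7
[480.56315984  46.13642282 242.2502764 ]
[[291.46696248 304.7273443 ]
 [295.27231782 275.60612907]]
```

View pics/s8.png

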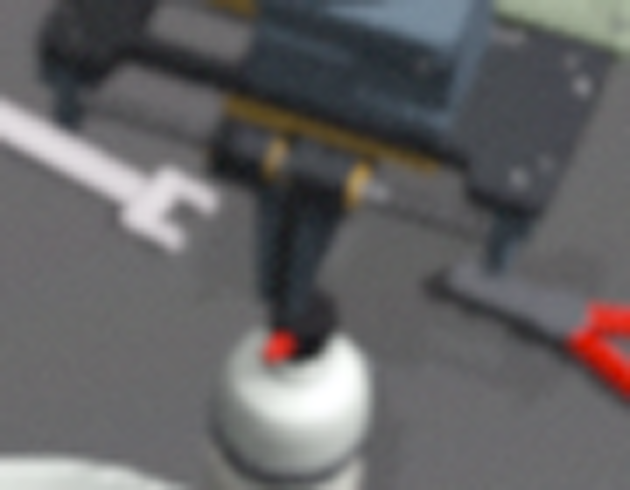

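The cap is right below the closed fingertips, its top near (305,305) and the nozzle at (280,348). I'll shift 3 mm in +y and press.

```bash
python3 -m jog '0 0 0 0 .12 -.4 0;0 0 0 0 .12 -.7 0;0 0 0 0 .12 -.85 0;0 0 0 0 .12 -.85 0';python3 -m jog '0 0 0 0 0 -.1 0;0 0 0 0 0 -.2 0;0 0 0 0 0 -.2 0'
```

```text
time_s: 49.9
ee_pos: [480.3, 50.2, 221.3]
ee_rot: [180.0, 0.0, -0.0]
force: [-1.7, -0.6, 5.5]
gripper_width: 0.4
time_s: 50.28
ee_pos: [480.3, 50.2, 218.2]
ee_rot: [180.0, -0.1, 0.0]
force: [-3.9, 0.3, 13.8]
gripper_width: 0.8
```

```bash
python3 -m jog '0 0 0 0 0 -.08 0;0 0 0 0 0 -.08 0;0 0 0 0 0 -.08 0;0 0 0 0 0 -.08 0';python3 -m jog '0 0 0 0 0 .5 0;0 0 0 0 0 1 0;0 0 0 0 0 2 0;0 0 0 0 0 3 0;0 0 0 0 0 3 0'; python3 -m jog '0 0 0 -.5 -2 0 0;0 0 0 -1 -4 0 0;0 0 0 -1.5 -6 0 0;0 0 0 -2 -8 0 0;0 0 0 -2 -10 0 0';python3 -m jog '0 0 0 -1 -2 0 0;0 0 0 -2 -4 0 0;0 0 0 -3 -5 0 0;0 0 0 -3 -5 0 0'; python3 -c "
from h import *
snap('top','t5.png'); snap('scene','s9.png'); s=env.state(); print(s['time_s'],s['ee_pos'])
a=cv2.imread('pics/s9.png')[140:320,190:470]; b=cv2.imread('pics/t5.png')[240:365,395:520]
c=np.zeros((600,800,3),np.uint8); c[:450,:700]=cv2.resize(a,(700,450),interpolation=cv2.INTER_CUBIC); c[350:600,550:800]=cv2.resize(b,(250,250),interpolation=cv2.INTER_CUBIC);cv2.imwrite('pics/c9.png',c)"
```

```text
time_s: 50.78
ee_pos: [480.4, 50.2, 218.1]
ee_rot: [180.0, -0.2, 0.0]
force: [-8.0, -0.7, 23.9]
gripper_width: 0.4
time_s: 51.4
ee_pos: [481.4, 50.3, 290.3]
ee_rot: [-180.0, -0.2, -0.0]
force: [-0.1, 0.2, -0.5]
gripper_width: 0.1
time_s: 52.02
ee_pos: [428.9, -200.9, 287.7]
ee_rot: [-179.9, 0.1, -0.0]
force: [0.7, 0.7, 0.9]
gripper_width: 0.2
time_s: 52.52
ee_pos: [353.7, -325.7, 287.3]
ee_rot: [-179.9, 0.1, -0.2]
force: [-0.2, 0.6, 0.1]
gripper_width: 0.7
52.625 [ 355.24961316 -324.23977955  287.88795335]
```

View pics/c9.png

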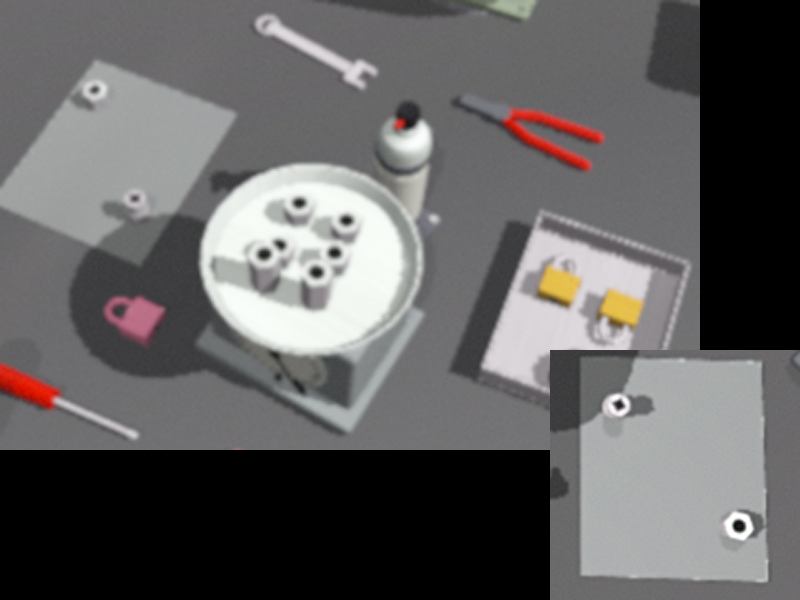

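Six nuts stand in the pan, the spare nut and the socket are on the mat, the padlocks are in the tray, and the cap is back up. Handing in.

```bash
python3 -c "
from workcell import env
print(env.job_done(), env.state()['time_s'])"
```

```text
the job is handed in; nothing more can be done
the job is handed in; nothing more can be done
```

I did the whole job and handed it in at about 53 s of the 210 s allowed.

- **Padlocks:** both brass padlocks are in the steel tray, clear of the tape roll. I left the pink look-alikes alone.
- **Weighing:** the pan holds two long and four short nuts, all standing. With three short nuts the pointer was just short of the first tab, at about 2.56 rad. With the fourth it rests between the tabs at about 2.77–2.84 rad, roughly 635–665 g against the 595–705 g band.
- **Oiling:** I pressed the cap until it stopped, 7 mm down, as the force rose from 14 to 24 N with no further travel. I then lifted off, and the last picture shows the cap back up.
- **Left where they were:** one short nut and the socket are on the mat, and I did not touch the tape roll.

**Checks that disagreed:**
- One detection suggested a knocked short nut. It was clutter off the mat, and all five short nuts were where expected.
- A first by-eye dial reading gave about 620 g, lower than the frame-difference measurement but still inside the band.
- I did not read the dial again after the spray, though the arm did not touch the pan.

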